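# Close the watchmaker's tool case

### The arm

A 6-joint arm with a two-finger parallel gripper is mounted at the origin on the work surface. World frame = base frame: x ahead of the robot, y to its left, z up, the work surface at z = 0. Lengths are in m, angles in rad, forces in N, time in s.
With the tool pointing down it reaches from about 0.3 to 0.775 m from the base axis. Payload 14.6 kg.
Tool frame: the origin (TCP) lies on the front face of the gripper's body, between the roots of the fingers; the fingertips stand 97 mm ahead of it and the grasp point (between the pads) lies 78 mm ahead of it; z points along the fingers, x is the direction in which the jaws open and shut, and the axes are right-handed (so a half turn about z gives the same grasp; the last joint's range is limited). The gripper opens to 94 mm and grips with 3 to 60 N. Pads are 16 mm wide; open, the fingers measure 119 mm over their backs; the gripper's body (75 mm by 177 mm) begins 78 mm behind the grasp point.
Start: joints at [-1.414, 0.3, 1.521, -0, 1.321, -0.067], TCP at [0.122, -0.536, 0.303] pointing down, gripper open.
Joint ranges: [-3.03, 3.03], [-0.79, 2.21], [0.23, 2.52], [-1.04, 4.18], [0, 3.07], [-2.55, 2.55]. Speed limits (rad/s): [2.22, 2.22, 2.57, 3.14, 3.14, 3.14].

### API

Orientations are given as [roll, pitch, yaw] about the fixed x, y, z axes, in that order (R = Rz(yaw) Ry(pitch) Rx(roll)).
In Python, from station import sensors, camera, ctrl gives the robot as it stands.
- The arm moves only by the tool move_arm, never from a script. Its argument "rows" is text: rows parted by semicolons, each of 6 numbers parted by spaces: the shift along the tool's x, y, z in mm, then the turn, a rotation vector about the tool's x, y, z in rad. In form: x y z wx wy wz; .... A call has 1 to 20 rows; each row shifts and turns the pose as measured when the row begins, along the tool's axes as they then stand; what a row does not reach is not made up. A row lasts 1/8 s, in which the tool goes at most 62.5 mm and 10.7 degrees, less where a joint would pass 70% of its speed; a pose out of reach is approached as far as the arm can. A call with a gripper value outside its range is refused whole. "grip" is the opening, from -1 (shut) to 1 (fully open), set as the call begins (left out, the last holds). The fingers move at their own pace and stop on an object; "newtons" is the grip in N (left out, the last holds). Time passes only in rows, so rows that do not move let the fingers close. It gives the time, the measured TCP pose, the force and the opening at its end, in the units of the state.
- sensors.get_obs(): the state, without advancing time (a new reading comes with each control period).
- camera(name): name is "scene" or "top" or "wrist"; returns a dict with "color" (480x640x3 uint8, blue, green, red), "z_map" (480x640 float32, m along the optical axis (not along the pixel's ray), 0 where there is no reading), "mtx" (3x3 intrinsics, pixels), "position" and "attitude" of the camera in the world; the wrist camera has in their place "hand_eye" (4x4, takes a point from camera to tool coordinates, whose origin is the TCP and whose axes are the tool frame's). Camera axes: x right, y down, z forward; pixel columns grow to the right and rows downward; lengths in m; the calibration is good to about 2 mm. The wrist camera is an equidistant fisheye: a pixel r from the principal point sees the ray r / f radians off the axis. A picture is of the moment at which its call begins: read the wrist's pose just before it.
- ctrl.hand_in(): hands the job in, once; it reports no verdict.
The state is a dict: "time_s": time; "qpos": joint angles; "joint_vel": joint speeds; "tau": joint torques, N m; "ee_pos": TCP position; "eef_rot": TCP orientation; "force": force on the tool from outside, world axes, zero at the start; "moment": the same for the moment, N m; "grip_width": finger opening in m.
Only numpy, scipy, OpenCV 4.12 (cv2) and the standard library are available. Lean on these libraries where they do the work, as an engineer would, in place of code of your own. Each camera call takes 0.05 s, during which the arm holds its last target.

### The job

Pack up the blue tool case on the watchmaker's bench: with your fingertips push the upright yellow tool flap all the way down flat inside the case first, then push the blue cover over and swing it fully shut on top of it, without slamming it. Nothing needs to be picked up; leave the jar, the loupe and the brass holder beside the case where they stand.

Things in the scene. Friction and masses are not known exactly. Their poses are not given: they have to be found in the camera images.
- case: Blue plastic tool case, an open tray 150 mm (its x) by 170 mm (its y), rim 55 mm above the bench, walls 6 mm; it is fixed to the bench. Origin at the centre of its underside, z up. A yellow flap is hinged inside its -x wall and a blue cover on its +y rim. Inside is a black bed 20 mm above the bench with small fixed watch parts up to 28 mm above the bench.
- flap (a joint): Angle of the yellow tool flap, rad: 0 = folded flat inside the case (its stop; its plain face then 8 mm below the rim), 1.57 = upright; starts at 1.45 to 1.7. It folds when pushed towards case +x, then down. Stiff hinge: it stays where it is left and moves under about 1 to 2 N at the free edge.
- flap_hinge (a point): Middle of the flap's hinge axis, which runs along case y at case x = -65 mm, 47 mm above the bench. The axis lies in the flap's plain face.
- flap_edge (a point): Middle of the flap's free edge, on its plain face, 75 mm from the hinge axis. The flap is a plate 50 mm wide (along case y, centred) and 4 mm thick; the other face, towards case +x when upright and downward when folded, carries two small fixed screwdrivers, standing out up to 13 mm.
- cover (a joint): Angle of the blue cover, rad: 0 = shut on the rim (its stop), 1.57 = upright; starts at 1.6 to 1.85 (open, leaning outwards to case +y). It shuts when its outer face is pushed towards case -y, then down. Stiff hinge: it stays where it is left, never falls by itself, and moves under about 1 to 4 N near the free edge. An upright flap blocks it.
- cover_hinge (a point): Middle of the cover's hinge axis, which runs along case x at case y = +85 mm, 55.5 mm above the bench. The axis lies in the cover's inner face.
- cover_edge (a point): Middle of the cover's free edge, on its outer face: 170 mm from the hinge axis along the cover and 8 mm outside the inner face. The cover is a plate 150 mm wide (along case x, centred) and 8 mm thick, with no handle.
- jar_mid (a point): Centre of a loose amber glass jar with steel cap, 48 mm across, 55 mm high, standing 60 to 110 mm beyond the case's -y wall.
- loupe_mid (a point): Centre of a loose black eye loupe, 40 mm across, 42 mm high, standing on the bench beyond the case's +y side, 120 to 160 mm from the wall, behind the cover.
- holder_mid (a point): Centre of a loose brass movement holder, 44 mm across, 46 mm high, standing 60 to 100 mm beyond the case's +x wall.
Things that resemble listed ones, but are neither listed nor needed, are in the scene too. Leave any orange look-alike of the case alone.

How it is judged:
By the outcome, as a careful person would: the job done as asked, in the order asked, and still so for the second after the job is handed in, with the robot touching nothing.
It also fails if it takes over 58 s, if anything falls off the work surface, if the arm or the gripper's body presses on something with over 40 N, if the wrist force passes 120 N, or if a joint passes its speed limit or range.

## Working session

There is one attempt and no reset: what is moved stays moved. The work goes in short steps, Python scripts to look and compute and a tool call to move; the robot and the scene stay as the last step left them, time stands still between calls to the robot, and variables do not carry over. Pictures are saved under pics/ and viewed, and the job is handed in when it is done.

Besides the shell and the picture viewer there is one more tool, called after "Call:" as a command line: name --argument value ..., lists and objects as JSON in quotes. move_arm: Moves the arm, as the interface text tells. Its arguments: {"type":"object","properties":{"rows":{"type":"string"},"grip":{"type":"number"},"newtons":{"type":"number"}},"required":["rows"]}

```bash
mkdir -p pics; python3 - <<'E'
from station import sensors, camera
import cv2,numpy as np,pickle
o=sensors.get_obs();print(o)
for n in ["scene","top"]:
    c=camera(n);pickle.dump(c,open(f"{n}0.pkl","wb"));cv2.imwrite(f"pics/{n}0.png",c["color"]);print(n,c["mtx"],c["position"],c["attitude"])
E
```

```text
{'time_s': 0.0, 'qpos': array([-1.41359014e+00,  3.00456938e-01,  1.52156106e+00, -1.99967790e-05,
        1.32069430e+00, -6.66042496e-02]), 'joint_vel': array([ 1.12662563e-04,  1.21551941e-05,  7.34656965e-04, -1.15839699e-03,
        1.22723861e-03,  9.71724624e-04]), 'tau': array([-6.63522642e-04, -5.31802976e+01, -3.52734804e+01,  7.07993726e-02,
        2.44285958e-02, -4.75404659e-05]), 'ee_pos': array([ 0.12203953, -0.53614111,  0.3021025 ]), 'eef_rot': array([-3.14153746e+00,  1.11845578e-03, -1.34698090e+00]), 'force': array([-0.78236425, -0.47125623, -0.7564159 ]), 'moment': array([ 0.02279058, -0.03858861,  0.02564568]), 'grip_width': 0.09405592700878203}
scene [[603.35246804   0.         318.64713893]
 [  0.         603.35246804 237.02475481]
 [  0.           0.           1.        ]] [1.01293936 0.92685278 0.82627813] [-2.19014762 -0.02147434  2.61996665]
top [[438.8392404    0.         319.11012233]
 [  0.         438.8392404  245.11905298]
 [  0.           0.           1.        ]] [ 0.35788295 -0.00576907  1.11698099] [-3.03095102  0.00407243 -1.59395743]
```

View pics/scene0.png

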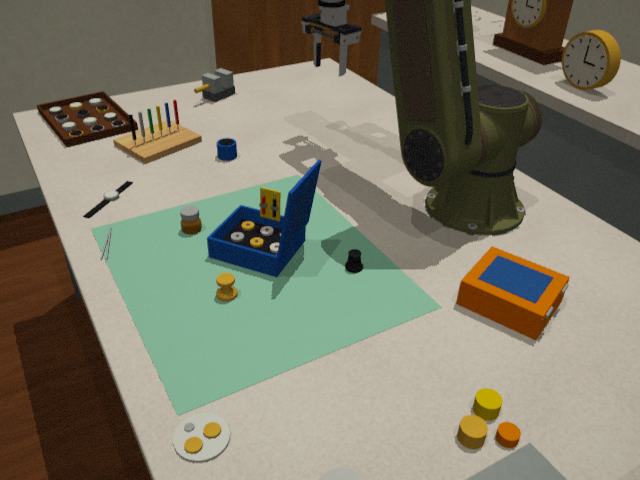

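View pics/top0.png

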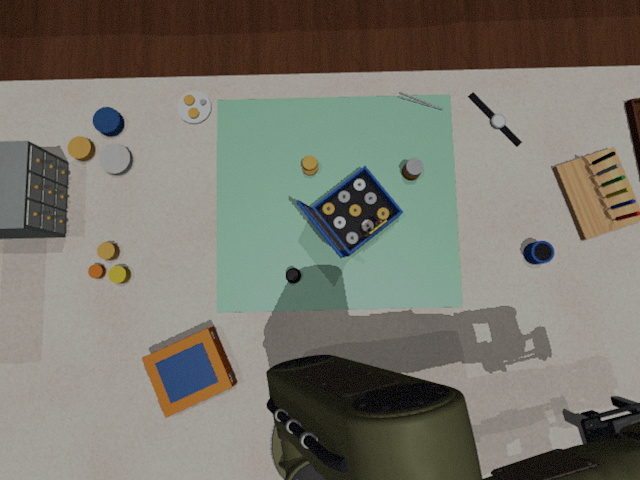

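The top view shows the open blue case at about (355,212), jar (412,168), holder (310,163) and loupe (293,275). Next I'll measure in enlarged crops.

```bash
cat > h.py <<'E'
import numpy as np,cv2,pickle
from scipy.spatial.transform import Rotation as R
def cloud(c):
    z=c["z_map"];v,u=np.mgrid[:480,:640];K=c["mtx"]
    p=np.stack([(u-K[0,2])/K[0,0]*z,(v-K[1,2])/K[1,1]*z,z],-1)
    return p@R.from_euler('xyz',c["attitude"]).as_matrix().T+c["position"]
def crop(c,x0,y0,w,h,s,fn):
    cv2.imwrite(fn,cv2.resize(c["color"][y0:y0+h,x0:x0+w],None,fx=s,fy=s,interpolation=cv2.INTER_CUBIC))
E
python3 - <<'E'
from h import *
t=pickle.load(open("top0.pkl","rb"));s=pickle.load(open("scene0.pkl","rb"))
crop(t,270,140,160,120,5,"pics/tc.png");crop(s,170,140,200,150,4,"pics/sc.png")
P=cloud(t)
for n,(u,v) in dict(mat=(240,200),rimA=(364,169),bed=(352,222),holder=(310,159),jar=(413,162),loupe=(293,272)).items(): print(n,P[v,u].round(4))
for nm,c in (("top",t),("scene",s)):
    P=cloud(c);hsv=cv2.cvtColor(c["color"],cv2.COLOR_BGR2HSV)
    m=(hsv[...,0]>105)&(hsv[...,0]<130)&(hsv[...,1]>120)&(c["z_map"]>0)
    Q=P[m];k=(np.abs(Q[:,0]-.46)<.25)&(np.abs(Q[:,1]+.08)<.2)&(Q[:,2]>.02);Q=Q[k]
    r=Q[np.abs(Q[:,2]-.055)<.004];print(nm,len(Q),len(r))
    if len(r)>20: print(cv2.minAreaRect(r[:,:2].astype(np.float32)))
    hi=Q[Q[:,2]>.075]
    if len(hi)>20:
        ce=hi.mean(0);_,_,V=np.linalg.svd(hi-ce);print("cover plane",ce,V[2],hi[:,2].max(),len(hi), hi[hi[:,2]>hi[:,2].max()-.006])
E
```

```text
mat [6.045e-01 1.982e-01 2.000e-04]
rimA [ 0.6628 -0.1198  0.0568]
bed [ 0.5372 -0.0889  0.0165]
holder [0.6963 0.0137 0.0417]
jar [ 0.6781 -0.2422  0.0554]
loupe [0.4127 0.0613 0.0425]
top 1331 540
((0.5618574619293213, -0.09936757385730743), (0.1494959145784378, 0.1691618710756302), 36.81399154663086)
cover plane [ 0.40845746 -0.03188829  0.32986912] [ 0.13543681 -0.98547268 -0.10247179] 0.6756516439604017 462 [[ 0.2483917  -0.09744287  0.67166483]
 [ 0.24836832 -0.09948888  0.67565164]
 [ 0.24523749 -0.07948468  0.6726235 ]
 [ 0.244319   -0.07461075  0.67229973]
 [ 0.24478281 -0.07912651  0.67453736]]
scene 3215 247
((0.5636822581291199, -0.09157261252403259), (0.15406037867069244, 0.17983564734458923), 37.49274444580078)
cover plane [0.51094903 0.00085    0.15789843] [ 0.54703461 -0.81922201  0.17212914] 0.23183020688382905 1274 [[0.2342982  0.0235187  0.23183021]]
```

```bash
ls pics
```

```text
sc.png
scene0.png
tc.png
top0.png
```

View pics/tc.png

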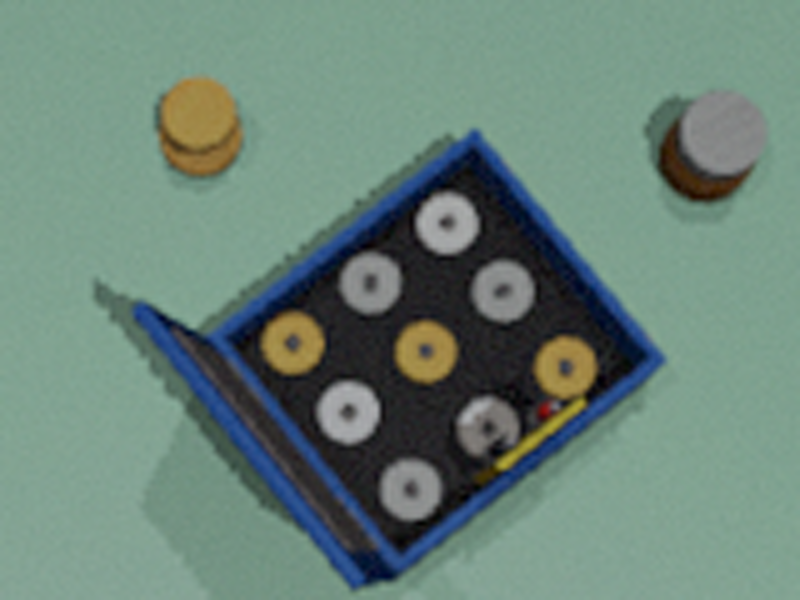

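View pics/sc.png

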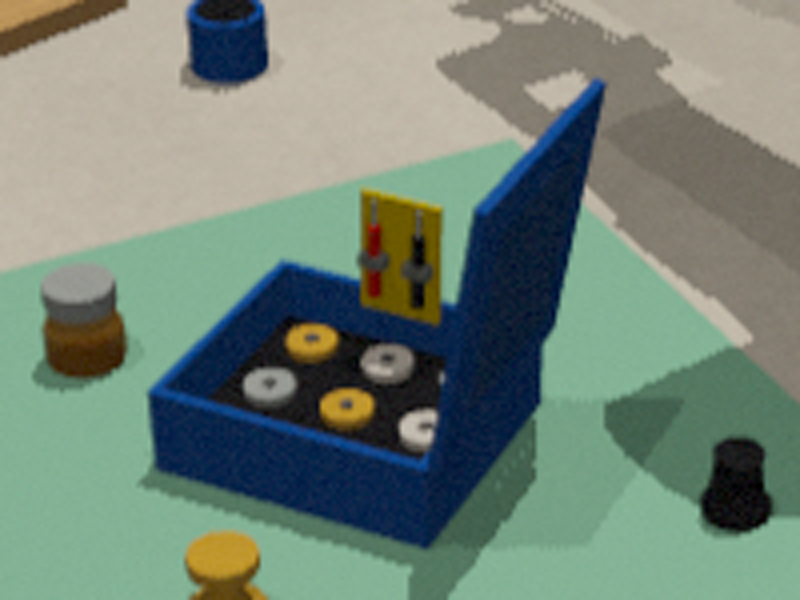

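```bash
cat >> h.py <<'E'
C=np.array([.5618,-.0994]);YAW=np.deg2rad(36.81)
def tocase(P):
    d=np.asarray(P,float).copy();x=d[...,0]-C[0];y=d[...,1]-C[1]
    d[...,0]=np.cos(YAW)*x+np.sin(YAW)*y;d[...,1]=-np.sin(YAW)*x+np.cos(YAW)*y;return d*1000
def mv(obs,tx,ty,tz):  # fingertip target in case mm -> tool-frame shift mm + rot (tool yaw=YAW, down)
    Rt=R.from_euler('xyz',obs["eef_rot"]); p=obs["ee_pos"]
    c,s=np.cos(YAW),np.sin(YAW)
    w=np.array([C[0]+(c*tx-s*ty)/1000,C[1]+(s*tx+c*ty)/1000,tz/1000+.097])
    d=Rt.inv().apply(w-p)*1000
    rv=(Rt.inv()*R.from_euler('xyz',[np.pi,0,YAW])).as_rotvec()
    return w,d.round(1),rv.round(4)
E
python3 - <<'E'
from h import *
from station import sensors
t=pickle.load(open("top0.pkl","rb"));s=pickle.load(open("scene0.pkl","rb"))
for nm,c in (("top",t),("scene",s)):
    P=tocase(cloud(c));hsv=cv2.cvtColor(c["color"],cv2.COLOR_BGR2HSV);h=hsv[...,0];sa=hsv[...,1]
    b=(h>105)&(h<130)&(sa>120)&(np.abs(P[...,0])<85)
    rim=b&(np.abs(P[...,2]-55)<4);Q=P[rim];print(nm,"rim x",np.percentile(Q[:,0],[1,99]),"y",np.percentile(Q[:,1],[1,99]))
    m=b&(P[...,2]>75)&(P[...,2]<240)&(P[...,1]>60)&(P[...,1]<170);Q=P[m];
    if len(Q)>30: print("cover",len(Q),np.polyfit(Q[:,2]-55.5,Q[:,1],1),Q[:,2].max(),[Q[:,0].min(),Q[:,0].max()])
    y=(h>18)&(h<35)&(sa>120)&(P[...,2]>60)&(P[...,2]<140)&(np.abs(P[...,0]+60)<35)&(np.abs(P[...,1])<40);Q=P[y]
    if len(Q)>10: print("flap",len(Q),np.polyfit(Q[:,2]-47,Q[:,0],1),Q.min(0),Q.max(0))
print([ (n,tocase(p)) for n,p in dict(holder=[.6963,.0137,.0417],jar=[.678,-.242,.055],loupe=[.4127,.0613,.04]).items()])
o=sensors.get_obs();print(mv(o,-110,0,260),mv(o,-110,0,105))
E
```

```text
top rim x [-74.33771475  74.21714483] y [-84.17164627  84.5730782 ]
cover 309 [ 0.20750227 82.21388395] 225.88987847933095 [np.float64(-75.04200718316126), np.float64(74.42840248006884)]
flap 57 [ -0.09917864 -59.91125346] [-69.19321262 -25.23240878  60.27973648] [-61.44299216  24.78753069 128.07240192]
scene rim x [-78.50541676  82.3140381 ] y [-84.48445712 613.22839645]
cover 1271 [ 0.15948571 93.93663233] 223.04749160231273 [np.float64(-68.96967996394426), np.float64(82.33035558585426)]
flap 309 [ -0.06827436 -57.05218818] [-67.59955925 -24.14394838  60.04028151] [-48.65453464  25.57808086 121.93463854]
[('holder', array([175.44968   ,   9.96342246,  41.7       ])), ('jar', array([   7.59214249, -183.79216352,   55.        ])), ('loupe', array([-23.087908  , 217.99598277,  40.        ]))]
(array([ 0.47373105, -0.16530797,  0.357     ]), array([-283.6, -425.2,  -54.5]), array([-1.1000e-03,  6.0000e-04, -1.9895e+00])) (array([ 0.47373105, -0.16530797,  0.202     ]), array([-283.5, -425.2,  100.5]), array([-1.1000e-03,  6.0000e-04, -1.9895e+00]))
```

Call:
move_arm --rows "0 0 -54 0 0 0; -28.5 -42.5 0 0 0 0; -28.5 -42.5 0 0 0 0; -28.5 -42.5 0 0 0 0; -28.5 -42.5 0 0 0 0; -28.5 -42.5 0 0 0 0; -28.5 -42.5 0 0 0 0; -28.5 -42.5 0 0 0 0; -28.5 -42.5 0 0 0 0; -28.5 -42.5 0 0 0 0; -28.5 -42.5 0 0 0 0" --grip -1 --newtons 20

```text
time_s: 1.48
ee_pos: [0.4816, -0.1536, 0.3565]
eef_rot: [3.141, 0.006, -1.353]
force: [-0.1, -1.0, -0.6]
grip_width: 0.0009
```

Call:
move_arm --rows "0 0 0 0 0 -0.166; 0 0 0 0 0 -0.166; 0 0 0 0 0 -0.166; 0 0 0 0 0 -0.166; 0 0 0 0 0 -0.166; 0 0 0 0 0 -0.166; 0 0 0 0 0 -0.166; 0 0 0 0 0 -0.166; 0 0 0 0 0 -0.166; 0 0 0 0 0 -0.166; 0 0 0 0 0 -0.166; 0 0 0 0 0 -0.166"

```text
time_s: 2.98
ee_pos: [0.4829, -0.1498, 0.3521]
eef_rot: [-3.128, 0.002, 0.709]
force: [-0.1, -0.1, 0.1]
grip_width: 0.0005
```

```bash
cat > chk.py <<'E'
import sys
from h import *
from station import sensors
o=sensors.get_obs();print(o["time_s"],"tip case",(tocase(o["ee_pos"])-[0,0,97]).round(1),"F",o["force"].round(1),o["grip_width"],o["qpos"].round(2))
if len(sys.argv)>3: print(mv(o,*map(float,sys.argv[1:4])))
E
python3 chk.py -105 0 105
python3 -c "
from h import *
from station import camera
c=camera('scene');cv2.imwrite('pics/s1.png',c['color'])
c=camera('wrist');cv2.imwrite('pics/w1.png',c['color'])"
```

```text
2.975 tip case [-93.4   6.9 255.1] F [-0.1 -0.1  0.1] 0.00046643968105819234 [-0.37  0.17  1.57  0.    1.42 -1.08]
(array([ 0.47773419, -0.16231215,  0.202     ]), array([-11.7,   8.1, 150. ]), array([-0.0132,  0.0021,  0.0664]))
```

View pics/s1.png

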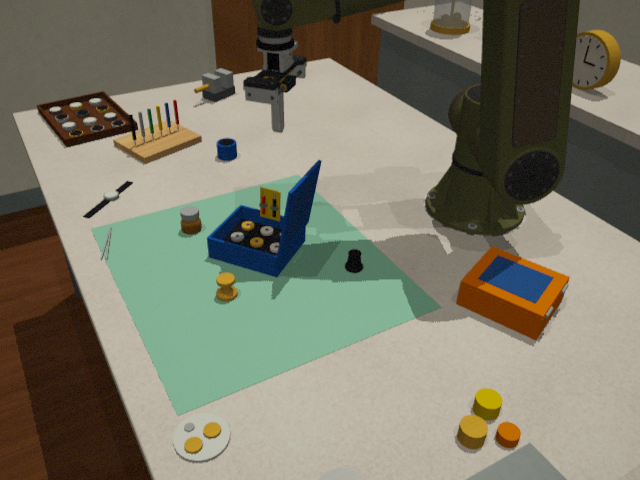

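View pics/w1.png

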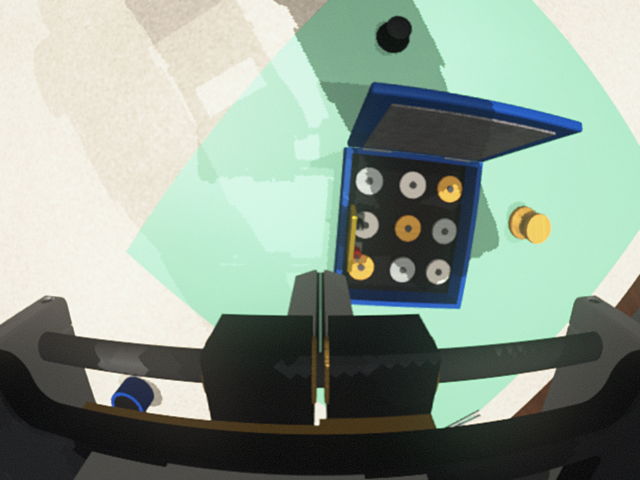

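The gripper is shut and about 250 mm up, near the -x side of the case. The flap (pixel 265,203 in scene) is untouched. Next I'll lower behind the flap's plain face.

Call:
move_arm --rows "-12 8 0 -0.013 0 0.066; 0 0 40 0 0 0; 0 0 40 0 0 0; 0 0 40 0 0 0; 0 0 28 0 0 0; 0 0 2 0 0 0"

```text
time_s: 3.82
ee_pos: [0.4784, -0.1643, 0.1978]
eef_rot: [3.141, 0.002, 0.609]
force: [0.1, -0.3, 1.1]
grip_width: 0.0004
```

```bash
python3 chk.py -105 0 105
python3 -c "
from h import *
from station import camera
c=camera('scene');crop(c,170,100,200,150,4,'pics/s2.png')
c=camera('wrist');print(c['hand_eye'].round(3));cv2.imwrite('pics/w2.png',c['color'])"
```

```text
3.825 tip case [-105.7   -2.   100.8] F [ 0.1 -0.3  1.1] 0.00040704731433677775 [-0.4   0.32  1.76 -0.    1.07 -1.01]
(array([ 0.47773419, -0.16231215,  0.202     ]), array([ 0.6, -2. , -4.2]), array([ 0.0006,  0.002 , -0.0331]))
[[ 1.    -0.    -0.002 -0.   ]
 [ 0.     0.97   0.245 -0.071]
 [ 0.001 -0.245  0.97  -0.08 ]
 [ 0.     0.     0.     1.   ]]
```

View pics/s2.png

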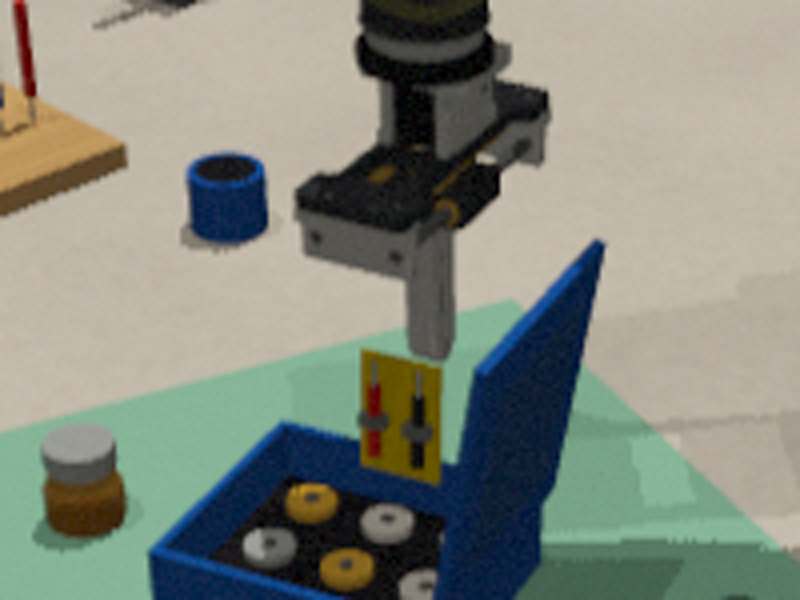

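View pics/w2.png

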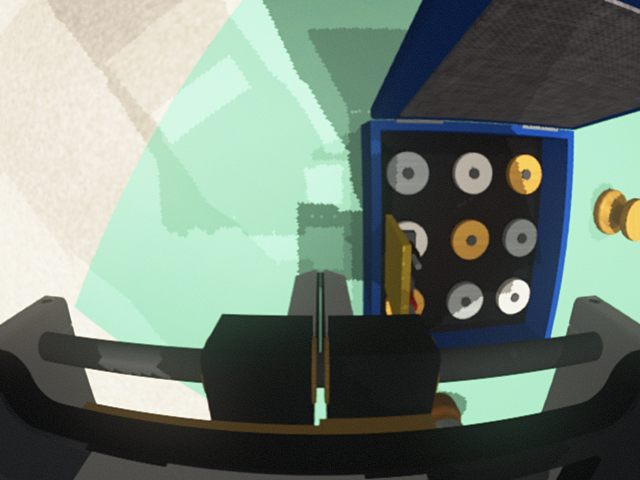

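Call:
move_arm --rows "10 -2 0 0 0 -0.033; 10 0 0 0 0 0; 8 0 0 0 0 0; 6 0 1 0 0 0; 6 0 1 0 0 0; 5.5 0 2 0 0 0; 5.5 0 2 0 0 0; 5 0 3 0 0 0; 5 0 3 0 0 0; 4 0 4 0 0 0; 4 0 4 0 0 0"

```text
time_s: 5.3
ee_pos: [0.5384, -0.1191, 0.1821]
eef_rot: [3.133, -0.003, 0.644]
force: [0.4, -0.1, 2.5]
grip_width: 0.0001
```

```bash
python3 chk.py -20 0 86
python3 -c "
from h import *
from station import camera
c=camera('scene');crop(c,170,100,200,150,4,'pics/s3.png')"
```

```text
5.3 tip case [-30.6  -1.8  85.1] F [ 0.4 -0.1  2.5] 9.09944817139025e-05 [-0.28  0.43  1.64 -0.    1.06 -0.93]
(array([ 0.54578746, -0.11138327,  0.183     ]), array([10.6, -1.7, -0.9]), array([ 0.0082, -0.0026,  0.0018]))
```

View pics/s3.png

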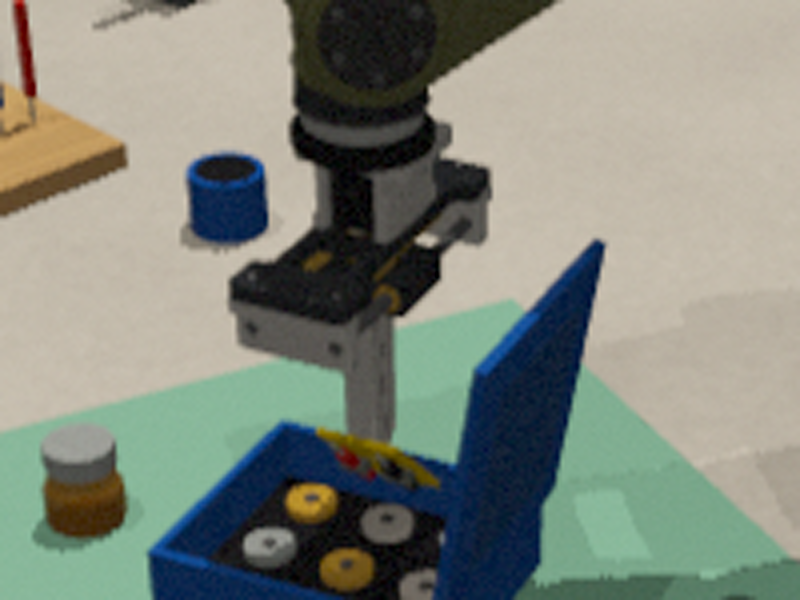

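The flap is folding, now around 40°. I'll keep pressing it down.

Call:
move_arm --rows "3 -1 5 0 0 0; 3 0 5 0 0 0; 2 0 6 0 0 0; 2 0 6 0 0 0; 1 0 5 0 0 0; 1 0 5 0 0 0; 0 0 4 0 0 0; 0 0 3 0 0 0; 0 0 2 0 0 0"

```text
time_s: 6.48
ee_pos: [0.5487, -0.1108, 0.1435]
eef_rot: [3.133, -0.003, 0.644]
force: [-16.7, 5.8, 32.5]
grip_width: 0.0006
```

```bash
python3 chk.py -17 0 47
```

```text
6.475 tip case [-17.3  -1.2  46.5] F [-16.7   5.8  32.5] 0.0005915748455603342 [-0.26  0.5   1.64 -0.    0.99 -0.91]
(array([ 0.54818934, -0.10958578,  0.144     ]), array([ 0.3, -1.2, -0.5]), array([ 0.0091, -0.003 ,  0.0019]))
```

Call:
move_arm --rows "0 0 -5 0 0 0; 0 0 -40 0 0 0; 0 0 -50 0 0 0; 0 0 -50 0 0 0; 0 0 -50 0 0 0; 0 0 -35 0 0 0; 0 0 0 0 0 0"

```text
time_s: 7.35
ee_pos: [0.5461, -0.1097, 0.3799]
eef_rot: [3.134, -0.002, 0.644]
force: [-0.8, 0.1, -0.3]
grip_width: 0.0007
```

```bash
python3 chk.py 0 165 270
python3 -c "
from h import *
from station import camera
c=camera('scene');crop(c,170,100,200,150,4,'pics/s4.png')
P=tocase(cloud(c));hsv=cv2.cvtColor(c['color'],cv2.COLOR_BGR2HSV)
y=(hsv[...,0]>18)&(hsv[...,0]<35)&(hsv[...,1]>120)&(np.abs(P[...,0]+30)<60)&(np.abs(P[...,1])<28)&(P[...,2]>38)
Q=P[y];print(len(Q),np.polyfit(Q[:,0],Q[:,2],1),Q.min(0),Q.max(0))"
```

```text
7.35 tip case [-18.7   1.2 282.9] F [-0.8  0.1 -0.3] 0.0007160890934589846 [-0.26  0.27  1.39 -0.    1.48 -0.91]
(array([0.46293805, 0.03270342, 0.367     ]), array([  18.9, -163.9,   11.7]), array([ 0.0079, -0.002 ,  0.0014]))
584 [  1.724706   147.59910979] [-77.38966295 -27.49418892  38.46661371] [ 19.0558857   27.94553441 541.11684274]
```

View pics/s4.png

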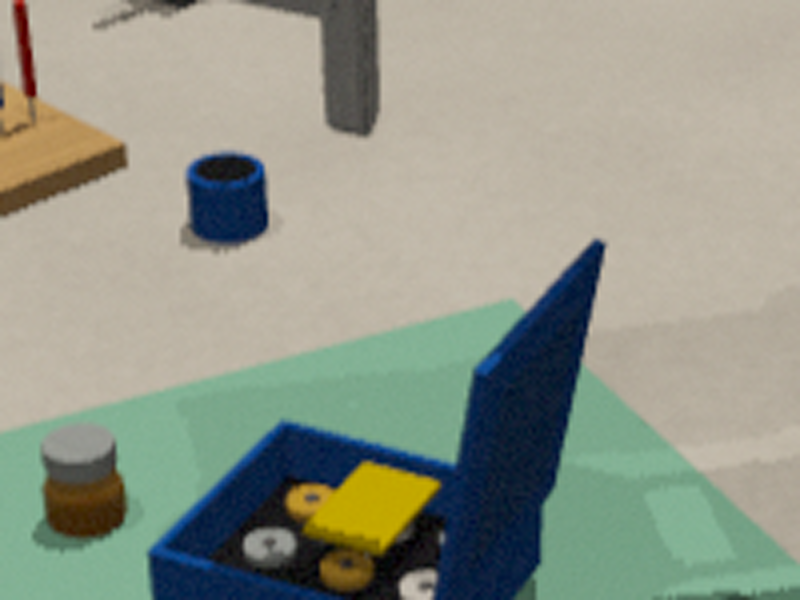

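The flap lies flat (crop pixel ~375,505). Now I'll cross over the cover to its outer side.

Call:
move_arm --rows "4 -33 0 0 0 0; 4 -33 0 0 0 0; 4 -33 0 0 0 0; 4 -33 0 0 0 0; 3 -30 0 0 0 0; 0 0 0 0 0 0"

```text
time_s: 8.15
ee_pos: [0.4603, 0.0349, 0.3668]
eef_rot: [-3.137, 0.011, 0.643]
force: [0.5, 1.0, 0.8]
grip_width: 0.0006
```

```bash
python3 chk.py 0 165 190
python3 -c "
from h import *
from station import camera
c=camera('scene');crop(c,170,60,267,200,3,'pics/s5.png')
P=tocase(cloud(c));hsv=cv2.cvtColor(c['color'],cv2.COLOR_BGR2HSV)
y=(hsv[...,0]>22)&(hsv[...,0]<35)&(hsv[...,1]>150)&(P[...,0]>-60)&(P[...,0]<8)&(np.abs(P[...,1])<23)&(P[...,2]>38)&(P[...,2]<120)
Q=P[y];print(len(Q),np.polyfit(Q[:,0],Q[:,2],1),Q.min(0),Q.max(0))"
```

```text
8.15 tip case [ -0.8 168.4 269.8] F [0.5 1.  0.8] 0.0005741620410497188 [-0.    0.06  1.65 -0.    1.44 -0.64]
(array([0.46293805, 0.03270342, 0.287     ]), array([ 1.7,  3.8, 79.8]), array([-0.0047,  0.0112,  0.0002]))
336 [3.62814589e-04 4.37409045e+01] [-59.88290019 -22.97950457  38.56435729] [ 7.8756267  22.92179524 48.67916423]
```

View pics/s5.png

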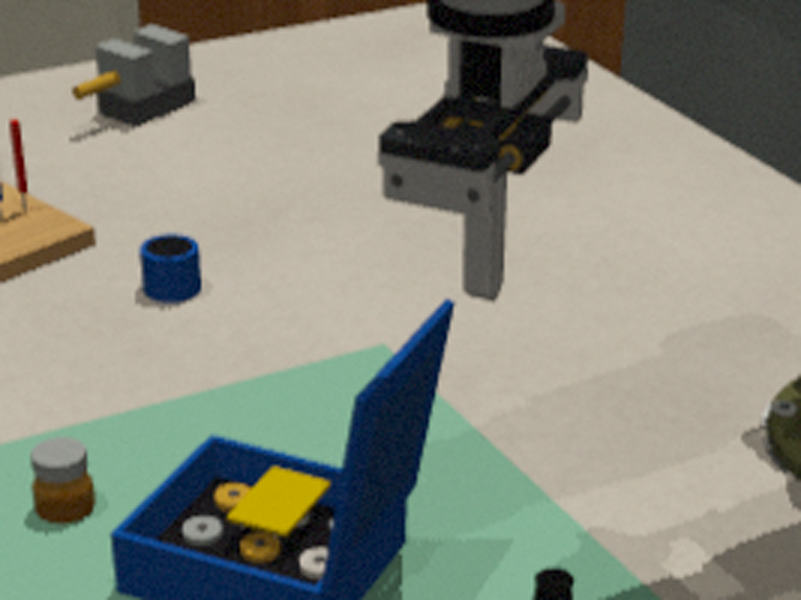

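Call:
move_arm --rows "2 3 20 -0.005 0.011 0; 0 0 30 0 0 0; 0 0 28 0 0 0; 0 0 0 0 0 0"

```text
time_s: 8.7
ee_pos: [0.4649, 0.03, 0.2835]
eef_rot: [-3.14, 0.004, 0.639]
force: [0.6, -0.4, 1.0]
grip_width: 0.0003
```

```bash
python3 chk.py 0 101 190
python3 -c "
from h import *
from station import camera
c=camera('scene');crop(c,170,60,267,200,3,'pics/s6.png')"
```

```text
8.7 tip case [-1.000e-01  1.617e+02  1.865e+02] F [ 0.6 -0.4  1. ] 0.0003254250830316258 [-0.01  0.13  1.77 -0.    1.24 -0.65]
(array([ 0.5012845 , -0.01853669,  0.287     ]), array([ 0.2, 60.6, -3.6]), array([-0.0016,  0.0038, -0.003 ]))
```

View pics/s6.png

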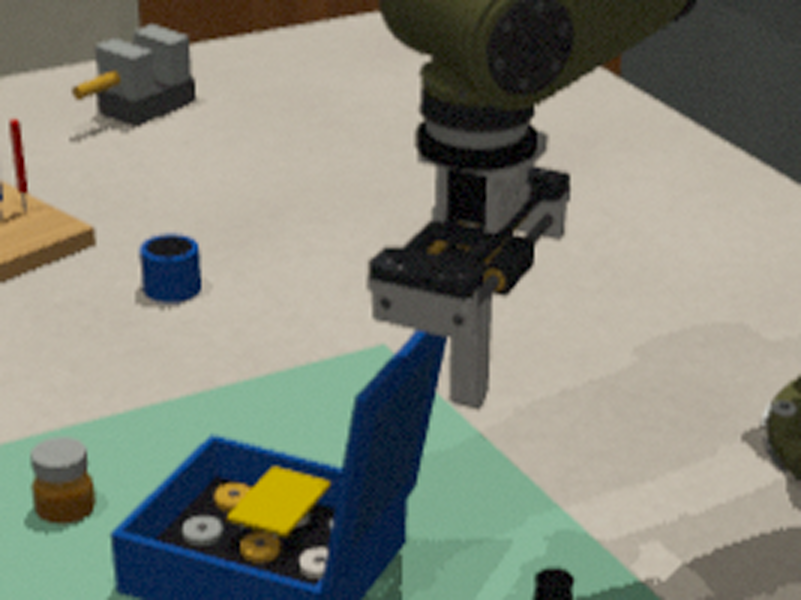

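The fingers stand behind the cover with the body above its edge. I'll push toward case -y.

Call:
move_arm --rows "0 8 -1 0 0 0; 0 8 -1 0 0 0; 0 8 -1 0 0 0; 0 8 -1 0 0 0; 0 7 0 0 0 0; 0 7 0 0 0 0; 0 7 0 0 0 0; 0 7 0 0 0 0; 0 7 0 0 0 0; 0 7 0 0 0 0; 0 7 0 0 0 0; 0 7 1 0 0 0"

```text
time_s: 10.25
ee_pos: [0.5221, -0.0456, 0.2906]
eef_rot: [3.141, -0.001, 0.639]
force: [-0.9, 2.5, -0.7]
grip_width: 0.0005
```

```bash
python3 chk.py 0 47 183
python3 -c "
from h import *
from station import camera
c=camera('scene');crop(c,170,60,267,200,3,'pics/s7.png')"
```

```text
10.25 tip case [  0.5  66.8 193.6] F [-0.9  2.5 -0.7] 0.0005024969846558377 [-0.16  0.25  1.61  0.    1.28 -0.8 ]
(array([ 0.53363932, -0.06177054,  0.28      ]), array([-0.4, 19.8, 10.6]), array([ 0.0004, -0.0007, -0.003 ]))
```

View pics/s7.png

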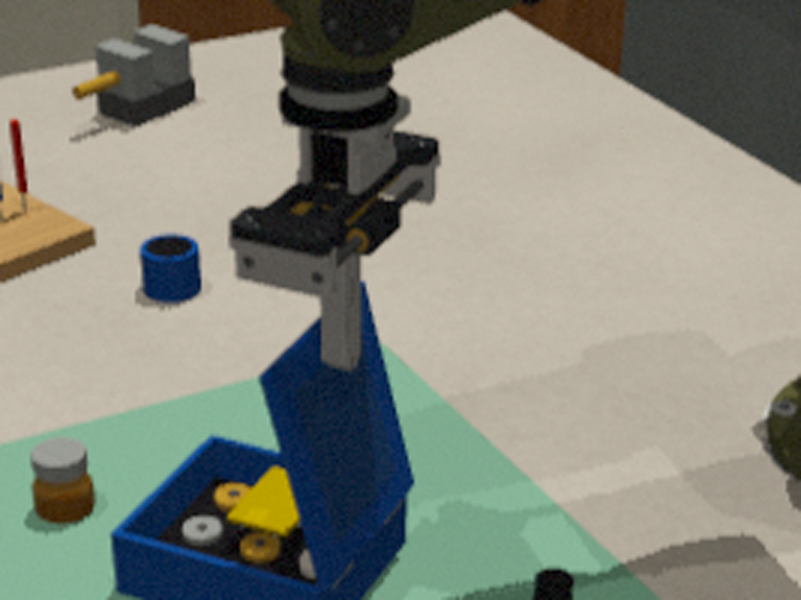

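The cover is past upright and closing, at about 75°. Next I'll follow the arc.

Call:
move_arm --rows "0 7 2 0 0 0; 0 7 2 0 0 0; 0 7 2 0 0 0; 0 6.5 3 0 0 0; 0 6.5 3 0 0 0; 0 6 3 0 0 0; 0 6 3 0 0 0; 0 6 4 0 0 0; 0 5.5 4 0 0 0; 0 5.5 4 0 0 0; 0 5 4 0 0 0; 0 5 5 0 0 0; 0 5 5 0 0 0; 0 4.5 5 0 0 0; 0 4.5 5 0 0 0"

```text
time_s: 12.18
ee_pos: [0.5781, -0.1211, 0.2328]
eef_rot: [3.14, -0.001, 0.639]
force: [-0.7, 0.4, 0.6]
grip_width: 0.0006
```

```bash
python3 chk.py 0 -26 133
python3 -c "
from h import *
from station import camera
c=camera('scene');crop(c,170,60,267,200,3,'pics/s8.png')"
```

```text
12.175 tip case [  0.  -27.1 135.8] F [-0.7  0.4  0.6] 0.0006394483296337913 [-0.27  0.45  1.48 -0.    1.21 -0.91]
(array([ 0.57737825, -0.1202163 ,  0.23      ]), array([-0. , -1.1,  2.8]), array([ 0.0013, -0.0005, -0.0033]))
```

View pics/s8.png

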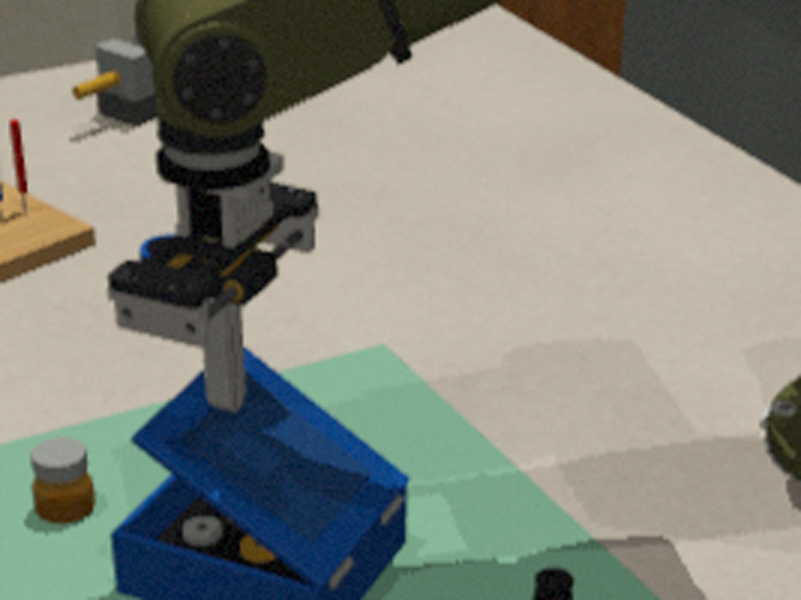

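Call:
move_arm --rows "0 3 5 0 0 0; 0 3 5 0 0 0; 0 3 5 0 0 0; 0 2.5 5 0 0 0; 0 2 5 0 0 0; 0 2 4 0 0 0; 0 1.5 4 0 0 0; 0 1.5 4 0 0 0; 0 1 4 0 0 0; 0 1 4 0 0 0; 0 1 3 0 0 0; 0 1 3 0 0 0; 0 0 3 0 0 0"

```text
time_s: 13.85
ee_pos: [0.5927, -0.1409, 0.1746]
eef_rot: [3.14, -0.0, 0.639]
force: [-1.2, -1.1, -0.2]
grip_width: 0.0009
```

```bash
python3 chk.py 0 -51 63.5
```

```text
13.85 tip case [ -0.1 -51.7  77.6] F [-1.2 -1.1 -0.2] 0.0008848340647233232 [-0.29  0.56  1.47 -0.    1.11 -0.93]
(array([ 0.59235733, -0.14023197,  0.1605    ]), array([ 0.1, -0.7, 14.1]), array([ 0.0017, -0.0004, -0.0034]))
```

Call:
move_arm --rows "0 0 2 0 0 0; 0 0 2 0 0 0; 0 0 2 0 0 0; 0 0 2 0 0 0; 0 0 2 0 0 0; 0 0 2 0 0 0; 0 0 1.5 0 0 0; 0 0 1.5 0 0 0"

```text
time_s: 14.85
ee_pos: [0.5929, -0.141, 0.1607]
eef_rot: [3.139, -0.001, 0.639]
force: [-10.9, 2.3, 22.8]
grip_width: 0.0005
```

```bash
python3 chk.py 0 -51 63.5
```

```text
14.85 tip case [ -0.  -52.   63.7] F [-10.9   2.3  22.8] 0.0005296807881762374 [-0.29  0.57  1.48 -0.    1.09 -0.93]
(array([ 0.59235733, -0.14023197,  0.1605    ]), array([ 0. , -1. ,  0.2]), array([ 0.0028, -0.0009, -0.0033]))
```

The tip is at 63.7 mm with 23 N, so the cover is on its stop. Now I'll back off and check.

Call:
move_arm --rows "0 0 -5 0 0 0; 0 0 -30 0 0 0; 0 0 -50 0 0 0; 0 0 -50 0 0 0; 0 0 -50 0 0 0; 0 0 0 0 0 0; 0 0 0 0 0 0"

```text
time_s: 15.72
ee_pos: [0.592, -0.1404, 0.3504]
eef_rot: [3.141, 0.0, 0.639]
force: [-0.4, 0.6, -0.8]
grip_width: 0.0003
```

```bash
python3 chk.py
python3 -c "
from h import *
from station import camera
c=camera('scene');crop(c,140,120,267,200,3,'pics/s9.png')
P=tocase(cloud(c));hsv=cv2.cvtColor(c['color'],cv2.COLOR_BGR2HSV)
y=(hsv[...,0]>105)&(hsv[...,0]<130)&(hsv[...,1]>120)&(np.abs(P[...,0])<68)&(np.abs(P[...,1])<75)&(P[...,2]>30)&(P[...,2]<120)
Q=P[y];print(len(Q),np.linalg.lstsq(np.c_[Q[:,:2],np.ones(len(Q))],Q[:,2],rcond=None)[0],Q.min(0),Q.max(0))"
```

```text
15.725 tip case [ -0.4 -50.9 253.4] F [-0.4  0.6 -0.8] 0.0003407418192266194 [-0.29  0.4   1.27 -0.    1.47 -0.93]
2163 [2.42053945e-03 5.88505113e-04 6.08452797e+01] [-67.84125245 -74.98058258  55.57192228] [67.97193146 74.95491099 66.78089732]
```

View pics/s9.png

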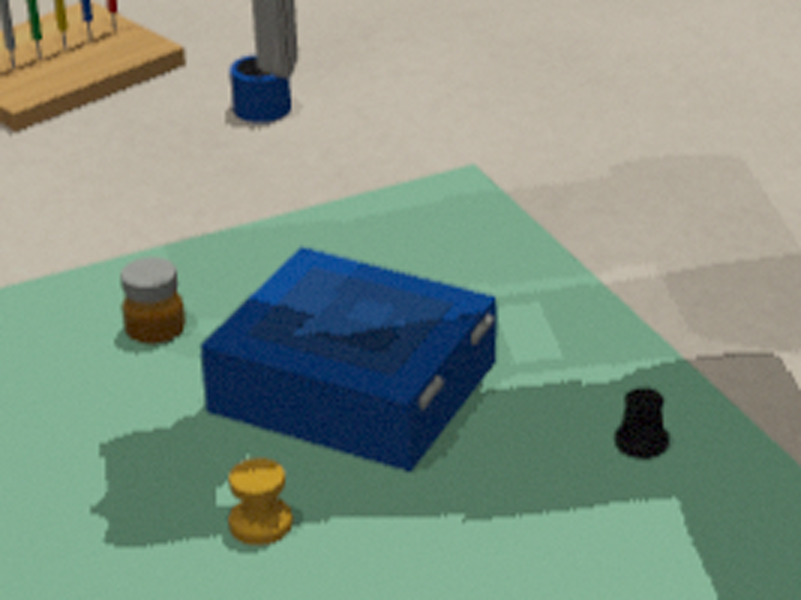

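The case is fully shut and level. Jar (152,300), holder (260,500) and loupe (642,422) are still standing in place, so I'm handing in.

```bash
python3 -c "
from station import ctrl
print(ctrl.hand_in())"
```

```text
the job is handed in; nothing more can be done
None
```

The tool case is packed and handed in at about 15.8 s. I pushed the yellow flap flat first, then swung the blue cover over it slowly until it was shut, using the closed fingertips for both.

- **Flap:** it reached its stop with the fingertips at 46.5 mm above the bench (nominal 47 mm). It showed no tilt in the depth image (slope about 0) before I moved the cover.
- **Cover:** it reached its stop with the fingertips at 63.7 mm (nominal 63.5 mm), and the last stretch was at about 16 mm/s. Afterwards its top was level to within about 0.003 rad.
- **Depth offset:** the scene camera read both surfaces about 3 mm low: the flap at 44 mm and the cover at 61 mm. The fingertip heights and the contact forces agree with the nominal heights, so I put this down to a camera offset.
- **Forces:** the highest readings, taken at the end of each push, were about 37 N on the flap and 25 N on the cover, both through the fingertips.
- **Surroundings:** the jar, holder and loupe stand where they were in the last picture, judged by eye. The arm is clear, with the fingertips at about 250 mm.

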